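Put the yo-yo away through the tin box's flap

ROBOT

A 6-joint arm with a two-finger parallel gripper is mounted at the origin on the work surface. World frame = base frame: x ahead of the robot, y to its left, z up, the work surface at z = 0. Lengths are in m, angles in degrees, forces in N, time in s.
With the tool pointing down it reaches from about 0.375 to 0.9 m from the base axis. Payload 3.1 kg.
Tool frame: the origin (TCP) lies at the very end of the fingers, on their centre line; the grasp point (between the pads) lies 19 mm behind it; z points along the fingers, x is the direction in which the jaws open and shut, and the axes are right-handed (so a half turn about z gives the same grasp; the last joint's range is limited). The gripper opens to 87 mm and grips with 3 to 60 N. Pads are 19 mm wide; open, the fingers measure 117 mm over their backs; the gripper's body (75 mm by 190 mm) begins 51 mm behind the grasp point.
Start: joints at [-73.711, 30.224, 82.088, -0, 67.689, -10.227], TCP at [0.279, -0.559, 0.189] pointing down, gripper open.
Joint ranges: [-176.69, 176.69], [-43.24, 126.21], [12.49, 139.97], [-82, 262], [0, 151.66], [-163.58, 163.58]. Speed limits (degrees/s): [159.86, 159.86, 180, 180, 180, 180].

INTERFACE

Orientations are given as a 3x3 rotation matrix whose columns are the frame's x, y, z axes.
In Python, from rig import read_state, capture, bot gives the robot as it stands.
- The arm moves only by the shell command python3 -m crank 'ROWS' [OPENING]. ROWS is JSON, a list of rows, each a list of 2 entries, a list of its own where there are three numbers: the shift along the tool's x, y, z in cm, then the turn, a rotation vector about the tool's x, y, z in rad. In form: [[[dx, dy, dz], [wx, wy, wz]], ...]. A call has 1 to 12 rows; each row shifts and turns the commanded pose from where the row before left it, along the tool's axes as they then stand; what a row does not reach is not made up. A row lasts 1/10 s, in which the tool goes at most 50 mm and 8.59 degrees, less where a joint would pass 70% of its speed; a pose out of reach is approached as far as the arm can. A call with a gripper value outside its range is refused whole. OPENING is the closure, from -1 (fully open) to 1 (shut), set as the call begins (- or left out, the last holds). The fingers move at their own pace and stop on an object; the grip force is fixed at half the most. Time passes only in rows, so rows that do not move let the fingers close. It gives the time, the measured TCP pose, the force and the opening at its end, in the units of the state.
- read_state(): the state, without advancing time (a new reading comes with each control period).
- capture(name): name is "scene" or "top" or "wrist"; returns a dict with "pixels" (384x512x3 uint8, red, green, blue), "camera_matrix" (3x3 intrinsics, pixels), "R" (3x3) and "t" (3): a world point X has camera coordinates R X + t. Camera axes: x right, y down, z forward; pixel columns grow to the right and rows downward; lengths in m; the calibration is good to about 2 mm. A picture is of the moment at which its call begins. There is no depth.
- bot.hand_in(): hands the job in, once; it reports no verdict.
The state is a dict: "time_s": time; "joint_positions": joint angles; "qvel": joint speeds; "tau": joint torques, N m; "position": TCP position; "tcp_rot": TCP orientation; "force": force on the tool from outside, world axes, zero at the start; "moment": the same for the moment, N m; "opening": opening from 0.0 (shut) to 1.0 (fully open).
Only numpy, scipy, OpenCV 4.12 (cv2) and the standard library are available. Lean on these libraries where they do the work, as an engineer would, in place of code of your own. Each camera call takes 0.05 s, during which the arm holds its last target.

TASK

Put the yo-yo away in the tin deposit box: with one finger push the self-closing flap open and keep it open, and with the other finger push the yo-yo along the shelf and over its edge into the box, so that the flap never presses on the yo-yo while that is on the shelf. Do not pinch or lift the yo-yo, leave the other things on the desk where they are, and finish with the flap fallen shut again.

Things in the scene. Friction and masses are not known exactly. Their poses are not given: they have to be found in the camera images.
- deposit_box: Grey tin deposit box fixed to the desk, 295 (x) by 230 (y) by 151 mm high. +x points into the box, away from the user; z up. Origin on the desk below the middle of the shelf's inner edge. Flat shelf 95 mm above the desk from x = -125 to 0 mm, with an 8 mm high side lip at each side (inner faces y = +-111 mm). From x = 0 to 166 mm it is hollow, with 151 mm high side walls.
- shelf_edge (a point): Middle of the shelf's inner edge (box frame 0, 0, 95 mm), where the shut flap's free edge lies. The yo-yo drops from here about 88 mm to the box's cork floor, 7 mm above the desk.
- flap_hinge (a point): Middle of the flap's hinge line along the box's y axis (box frame 80, 0, 147 mm). A roof, its top at 151 mm, covers the hollow beyond the hinge; between the shelf's edge and the hinge the mouth is open above, covered only by the flap.
- flap_panel: The flap, a sheet 214 mm wide, 95 long, 3 thick; origin on the hinge line. Shut, it slopes 33 degrees from the shelf's edge up and away to the hinge. A finger pointing down over the shelf and moving in the box's +x pushes it in: its free edge swings down and away from the shelf. The finger stays on its outer side; the yo-yo falls between shelf edge and open flap.
- flap (a joint): Flap angle, rad: 0 shut, growing as it is pushed into the box, stop at 0.9 (almost hanging straight down). A spring shuts it when let go; holding it open takes about 1 to 3 N at a fingertip near shelf height. The yo-yo needs about 0.4 or more to drop freely.
- yoyo: Dark red wooden yo-yo without string, two discs on a short axle, 50 mm diameter, 30 mm thick, about 50 g, lying flat (axle upright) on the box's shelf. Origin at the centre of its underside, 15 mm below its middle; z along the axle.
- top: Bystander: plain beech spinning top standing upside down on its flat head, point up, 56 mm across, 50 mm high, on the desk to the box's -y side. Origin at the centre of its underside.
- abacus: Bystander: small wooden abacus with coloured beads, 60 by 170 by 120 mm high, standing on the desk at the box's +y side. Origin at the centre of its underside; long side along its y.
- compass: Bystander: nickel-plated drawing compass, closed, lying flat on the desk in front of the box (-x side), about 140 mm long along its x, 9 mm thick. Origin at its underside near mid-length.

How it is judged (in metres and radians):
On the way:
1. one finger holds the flap open (at least 0.25 rad) while the other finger pushes the yo-yo on the shelf (contact force between the fingers and flap_panel above 0.2 N and value of joint flap above 0.25 rad and contact force between the fingers and yoyo above 0.02 N and z of yoyo in the frame of deposit_box above 0.088 m), for 0.05 s.
At the end, for the whole second after the job is handed in: The yo-yo lies at rest inside the hollow of the tin box, its origin lower than 70 mm above the desk, and the flap is shut to within 0.06 rad (x of yoyo in the frame of deposit_box between -0.002 and 0.168 m and y of yoyo in the frame of deposit_box between -0.113 and 0.113 m and z of yoyo in the frame of deposit_box below 0.07 m and value of joint flap below 0.06 rad and linear speed of yoyo below 0.03 m/s); the robot touches nothing.
It fails at once if the flap presses on the yo-yo (over 0.3 N) while the yo-yo is still on the shelf (contact force between yoyo and flap_panel above 0.3 N and z of yoyo in the frame of deposit_box above 0.088 m).
It fails at once if the yo-yo is lifted more than 20 mm off the shelf (z of yoyo in the frame of deposit_box above 0.115 m).
It fails at once if the yo-yo is pinched or pressed with more than 12 N (contact force between the fingers and yoyo above 12 N).
It fails at once if the spinning top, the abacus or the compass is moved more than 15 mm (distance of any of top, abacus, compass from where it was at the start of the episode above 0.015 m).
It also fails if it takes over 34 s, if anything falls off the work surface, if the arm or the gripper's body presses on something with over 40 N, if the wrist force passes 120 N, or if a joint passes its speed limit or range.

## Working session

There is one attempt and no reset: what is moved stays moved. The work goes in short steps, Python scripts to look and compute and a shell command to move; the robot and the scene stay as the last step left them, time stands still between calls to the robot, and variables do not carry over. Pictures are saved under pics/ and viewed, and the job is handed in when it is done.

```bash
mkdir -p pics; ls; python3 - <<'E'
from rig import read_state, capture, bot
import cv2
s=read_state(); print(s)
for n in ["scene","top","wrist"]:
    c=capture(n); cv2.imwrite(f"pics/{n}0.png",c["pixels"][:,:,::-1]); print(n,c["camera_matrix"],c["R"],c["t"])
E
```

```text
pics
{'time_s': 0.0, 'joint_positions': array([-7.37133324e+01,  3.02803059e+01,  8.21572726e+01,  5.67154859e-04,
        6.76881405e+01, -1.02264624e+01]), 'qvel': array([ 0.02998611,  0.0073368 ,  0.02479659, -0.07437207,  0.04421453,
       -0.01612126]), 'tau': array([-1.69500527e-04, -4.40044606e+01, -1.76592457e+01,  6.33007963e-02,
        5.82660839e-02, -1.54763766e-04]), 'position': array([ 0.27880877, -0.55846297,  0.18845242]), 'tcp_rot': array([[ 4.46398860e-01, -8.94833890e-01, -6.06561336e-04],
       [-8.94831494e-01, -4.46399094e-01,  2.10872524e-03],
       [-2.15772724e-03, -3.98562356e-04, -9.99997593e-01]]), 'force': array([ 0.58091154, -0.35714575, -0.15499623]), 'moment': array([-0.03552542,  0.03657558,  0.043668  ]), 'opening': 0.9986368901615991}
scene [[487.61994281   0.         251.49233792]
 [  0.         487.61994281 190.50329154]
 [  0.           0.           1.        ]] [[ 0.69408033  0.71981464 -0.01092589]
 [ 0.50207913 -0.49489425 -0.70922227]
 [-0.51591574  0.48677157 -0.70490027]] [-0.42487001 -0.16037107  1.33095711]
top [[412.65837615   0.         258.84467734]
 [  0.         412.65837615 198.4762866 ]
 [  0.           0.           1.        ]] [[ 0.00808595 -0.99979293 -0.01867378]
 [-0.99191826 -0.00565482 -0.12675245]
 [ 0.12662061  0.01954777 -0.99175859]] [0.05897082 0.56928739 0.90176549]
wrist [[319.49828407   0.         251.84255893]
 [  0.         319.49828407 183.50288395]
 [  0.           0.           1.        ]] [[ 0.44731187 -0.89437717 -0.0012514 ]
 [-0.86638727 -0.43365952  0.24761366]
 [-0.22200269 -0.10967634 -0.96885804]] [-0.62359398 -0.03147068  0.3895585 ]
```

View pics/scene0.png

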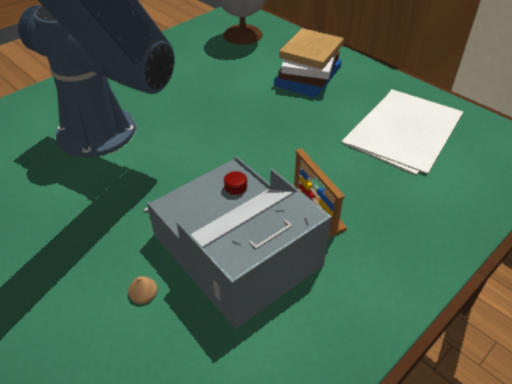

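View pics/top0.png

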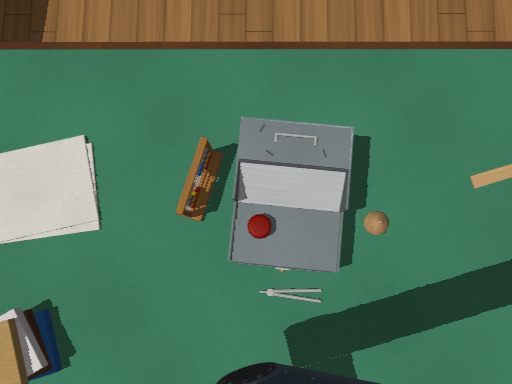

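View pics/wrist0.png

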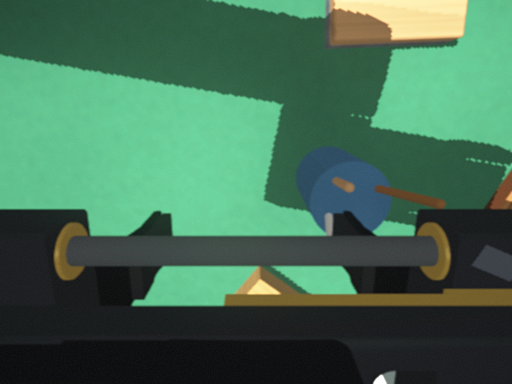

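The scene view shows the box near (240,235) with the yo-yo at (235,183) on its shelf. In the top view the box spans (230-355, 118-272), with the yo-yo at (259,226), top at (376,223), abacus at (200,180) and compass at (292,294). I'll enlarge both views to read off the corners.

```bash
python3 - <<'E'
import cv2
a=cv2.imread("pics/top0.png")[105:285,165:405]; cv2.imwrite("pics/top0z.png",cv2.resize(a,None,fx=3.3,fy=3.3,interpolation=cv2.INTER_CUBIC))
a=cv2.imread("pics/scene0.png")[150:330,130:360]; cv2.imwrite("pics/scene0z.png",cv2.resize(a,None,fx=3.3,fy=3.3,interpolation=cv2.INTER_CUBIC))
E
```

```text
(no output)
```

View pics/top0z.png

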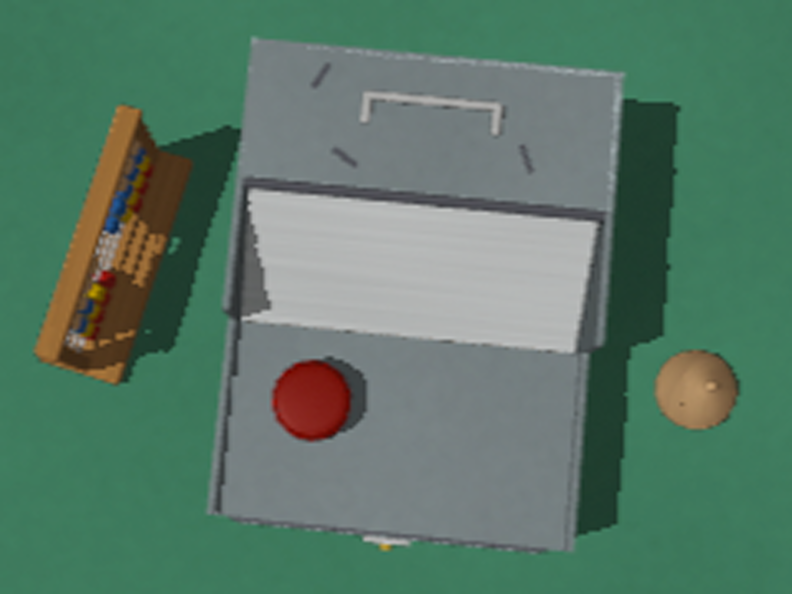

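View pics/scene0z.png

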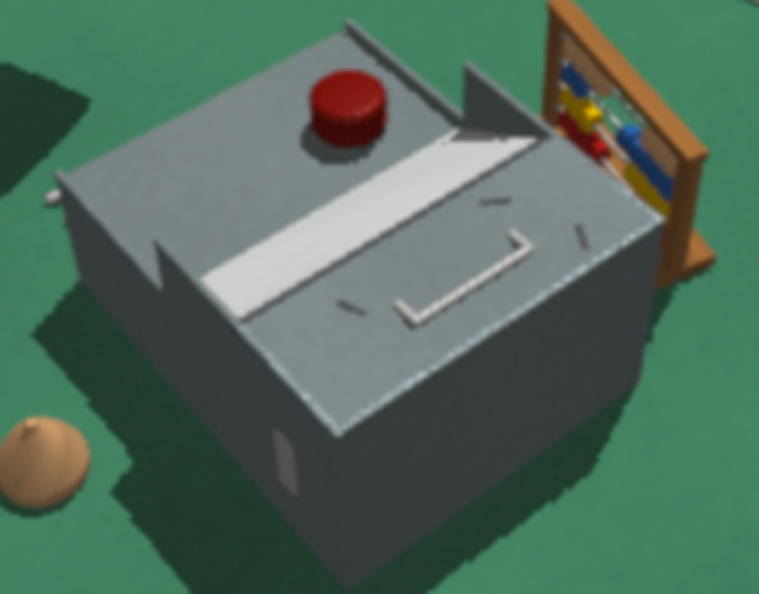

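```bash
cat > h.py <<'E'
import numpy as np, cv2
from scipy.optimize import least_squares
def proj(c,X):
    X=np.atleast_2d(X); p=(c["R"]@X.T).T+c["t"]; p=(c["camera_matrix"]@p.T).T; return p[:,:2]/p[:,2:]
def onplane(c,uv,z):
    d=c["R"].T@np.linalg.inv(c["camera_matrix"])@np.array([*uv,1.]); o=-c["R"].T@c["t"]; return o+d*(z-o[2])/d[2]
E
python3 - <<'E'
from h import *
from rig import capture
T=capture("top");S=capture("scene")
X=np.array([[170,115,151],[170,-115,151],[-125,115,103],[-125,-115,103],[0,115,151],[0,-115,151]])/1e3
t=np.array([[252,38],[623,73],[208,514],[573,551],[228,315],[604,347]])/3.3+[165,105]
s=np.array([[660,218],[338,433],[348,22],[58,173],[466,65],[155,243]])/3.3+[130,150]
def w(q):
    c,n=np.cos(q[2]),np.sin(q[2]); return X@np.array([[c,n,0],[-n,c,0],[0,0,1]])+[q[0],q[1],0]
f=lambda q:np.r_[(proj(T,w(q))-t).ravel(),(proj(S,w(q))-s).ravel()]
r=least_squares(f,[.5,0,0]); print(r.x,np.round(r.fun.reshape(-1,2),1))
for sub in (0,1):
    g=lambda q:f(q).reshape(2,-1)[sub]
    print(least_squares(g,[.5,0,0]).x)
q=r.x;c,n=np.cos(q[2]),np.sin(q[2])
for C,uv in((T,np.array([312,400])/3.3+[165,105]),(S,np.array([348,98])/3.3+[130,150])):
    p=onplane(C,uv,.125); d=p[:2]-q[:2]; print(p,"box",c*d[0]+n*d[1],-n*d[0]+c*d[1])
for uv in((270,292),(320,290),(320,301),(376,226)):print(onplane(T,uv,.005))
E
```

```text
[ 0.54409049 -0.00102062 -0.08910521] [[-0.3 -0.1]
 [-0.2 -0.8]
 [-0.1 -0. ]
 [ 0.3 -0.2]
 [-1.7 -2.1]
 [-0.3 -0.9]
 [ 1.   0. ]
 [-0.8  1.1]
 [-0.8 -1.4]
 [-2.3 -0.3]
 [-0.1 -1.4]
 [-1.5 -1.6]]
[ 0.54262316 -0.00180056 -0.08967529]
[ 0.54569318 -0.0005774  -0.08917816]
[0.50053806 0.05926575 0.125     ] box -0.04874436895717604 0.05617157600595715
[0.50742407 0.05677411 0.125     ] box -0.04166395825706627 0.054302597284356914
[0.35766461 0.03629037 0.005     ]
[ 0.36326087 -0.07769816  0.005     ]
[ 0.33874007 -0.07743701  0.005     ]
[ 0.51010556 -0.20882642  0.005     ]
```

Box at (0.544,-0.001), yaw -5.1°, and both cameras agree to about 3 mm. The yo-yo is at box (-45, 55) mm. 

Plan: line the jaw axis up with the box's x and partly open the gripper to about 76 mm. The front finger holds the flap and the rear finger pushes the yo-yo squarely. First I'll raise and travel over.

```bash
python3 -m crank '[[[0,0,-3.5],[0,0,0]],[[0,0,-3.5],[0,0,0]],[[-2.82,-2.98,0],[0,0,0]],[[-2.82,-2.98,0],[0,0,0]],[[-2.82,-2.98,0],[0,0,0]],[[-2.82,-2.98,0],[0,0,0]],[[-2.82,-2.98,0],[0,0,0]],[[-2.82,-2.98,0],[0,0,0]],[[-2.82,-2.98,0],[0,0,0]],[[-2.82,-2.98,0],[0,0,0]]]' -0.75
python3 -m crank '[[[-2.82,-2.98,0],[0,0,0]],[[-2.82,-2.98,0],[0,0,0]],[[-2.82,-2.98,0],[0,0,0]],[[-2.82,-2.98,0],[0,0,0]],[[-2.82,-2.98,0],[0,0,0]],[[-2.82,-2.98,0],[0,0,0]],[[-2.82,-2.98,0],[0,0,0]],[[-2.82,-2.98,0],[0,0,0]],[[0,0,0],[0,0,0]]]'
python3 -m crank '[[[0,0,0],[0,0,-0.1456]],[[0,0,0],[0,0,-0.1456]],[[0,0,0],[0,0,-0.1456]],[[0,0,0],[0,0,-0.1456]],[[0,0,0],[0,0,-0.1456]],[[0,0,0],[0,0,-0.1456]],[[0,0,0],[0,0,-0.1456]],[[0,0,0],[0,0,0]],[[0,0,0],[0,0,0]]]'
python3 - <<'E'
from rig import *
import cv2,numpy as np
print(read_state())
for n in ["scene","wrist","top"]:
    c=capture(n); cv2.imwrite(f"pics/{n}1.png",c["pixels"][:,:,::-1])
E
```

```text
time_s: 1.25
position: [0.3919, -0.2493, 0.2595]
tcp_rot: [[0.446, -0.895, 0.0], [-0.895, -0.446, -0.0], [0.0, -0.0, -1.0]]
force: [0.3, -0.3, -0.1]
opening: 0.876
time_s: 2.15
position: [0.5053, 0.0616, 0.2595]
tcp_rot: [[0.452, -0.892, 0.001], [-0.892, -0.452, 0.002], [-0.001, -0.002, -1.0]]
force: [-0.6, -0.4, -0.2]
opening: 0.876
time_s: 3.05
position: [0.504, 0.0568, 0.2594]
tcp_rot: [[0.996, -0.092, -0.0], [-0.092, -0.996, -0.0], [-0.0, 0.0, -1.0]]
force: [0.7, -0.0, 0.1]
opening: 0.872
{'time_s': 3.05, 'joint_positions': array([-6.20034719e+00,  1.63416587e+01,  9.35314117e+01, -1.07533554e-02,
        7.01383232e+01, -9.00329065e-01]), 'qvel': array([ 0.1410006 ,  0.06406335, -0.25152073,  0.08575524,  0.02755225,
       -0.25026805]), 'tau': array([-8.68992240e-03, -3.29995179e+01, -1.82749933e+01,  6.77404599e-02,
        4.23833169e-02, -3.18286708e-02]), 'position': array([0.50404838, 0.05683276, 0.25942472]), 'tcp_rot': array([[ 9.95730537e-01, -9.23073737e-02, -2.16750768e-04],
       [-9.23074080e-02, -9.95730545e-01, -1.54007984e-04],
       [-2.01609288e-04,  1.73358154e-04, -9.99999965e-01]]), 'force': array([ 0.66895757, -0.0324168 ,  0.13001209]), 'moment': array([ 0.02724703, -0.08829678,  0.00326603]), 'opening': 0.8717424372028192}
```

View pics/wrist1.png

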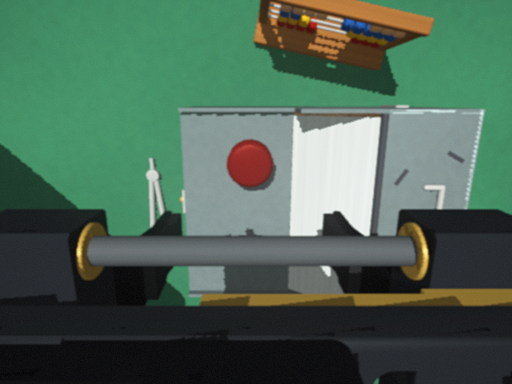

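View pics/scene1.png

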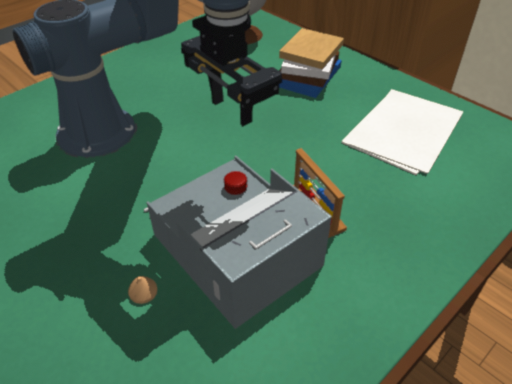

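The scene view shows the gripper at about (230,90), while the yo-yo is at (235,183). I'll project the reported TCP into the cameras to check that.

```bash
python3 - <<'E'
from h import *
from rig import *
p=np.array(read_state()["position"]);
for n in ["scene","wrist","top"]:
    c=capture(n); print(n,proj(c,[p,[.504,.058,.125],[p[0],p[1],.125]]))
W=capture("wrist"); q=[.544,-.001,-.0891]
for nm,uv,z in(("yoyo",(250,163),.125),("edgeL",(293,113),.095),("front+",(181,109),.103),("roofback+",(484,110),.151)):
    P=onplane(W,uv,z); d=P[:2]-q[:2]; c,s=np.cos(q[2]),np.sin(q[2]); print(nm,P,c*d[0]+s*d[1],-s*d[0]+c*d[1])
print(W["R"],-W["R"].T@W["t"])
E
```

```text
scene [[231.97550222 126.86751769]
 [234.77141325 178.60050583]
 [234.51442801 178.84141707]]
wrist [[253.4216621  209.48640468]
 [252.47300593 166.90336196]
 [252.69815988 167.69759358]]
top [[259.47602461 219.41337654]
 [260.17847337 224.52054413]
 [260.60538349 224.44477466]]
yoyo [0.50181456 0.06251019 0.125     ] -0.04766937018195502 0.059504504815512206
edgeL [0.55339278 0.10839542 0.095     ] -0.00037872450196781496 0.1097972657696356
front+ [0.43282539 0.12359754 0.103     ] -0.1218205654954006 0.11421073056994756
roofback+ [0.72341963 0.09795033 0.151     ] 0.1699031014257282 0.11452296345850602
[[ 9.96078022e-01 -8.84746117e-02  9.04221382e-04]
 [-8.59159173e-02 -9.64728244e-01  2.48833016e-01]
 [-2.11430766e-02 -2.47934785e-01 -9.68545979e-01]] [0.50898533 0.12474869 0.45529522]
```

View pics/top1.png

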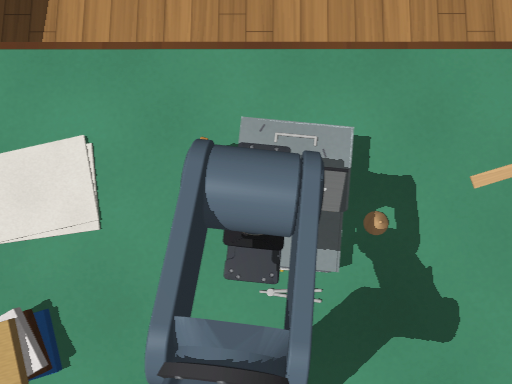

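Projections agree, and the wrist view confirms the box fit with the yo-yo at about (-46.5, 57). Nudge and descend to just above the yo-yo top.

```bash
python3 -m crank '[[[-0.2,-0.3,2],[0,0,0]],[[0,0,3],[0,0,0]],[[0,0,3],[0,0,0]],[[0,0,3],[0,0,0]],[[0,0,1.2],[0,0,0]],[[0,0,0],[0,0,0]],[[0,0,0],[0,0,0]]]'
python3 - <<'E'
from rig import *
import cv2
for n in ["scene","wrist"]:
    c=capture(n); cv2.imwrite(f"pics/{n}2.png",c["pixels"][:,:,::-1])
a=cv2.imread("pics/scene2.png")[100:280,130:360]; cv2.imwrite("pics/scene2z.png",cv2.resize(a,None,fx=3.3,fy=3.3,interpolation=cv2.INTER_CUBIC))
E
```

```text
time_s: 4.1
position: [0.5029, 0.0606, 0.1377]
tcp_rot: [[0.996, -0.089, 0.0], [-0.089, -0.996, -0.0], [0.0, -0.0, -1.0]]
force: [0.7, 0.1, 1.2]
opening: 0.876
```

View pics/scene2z.png

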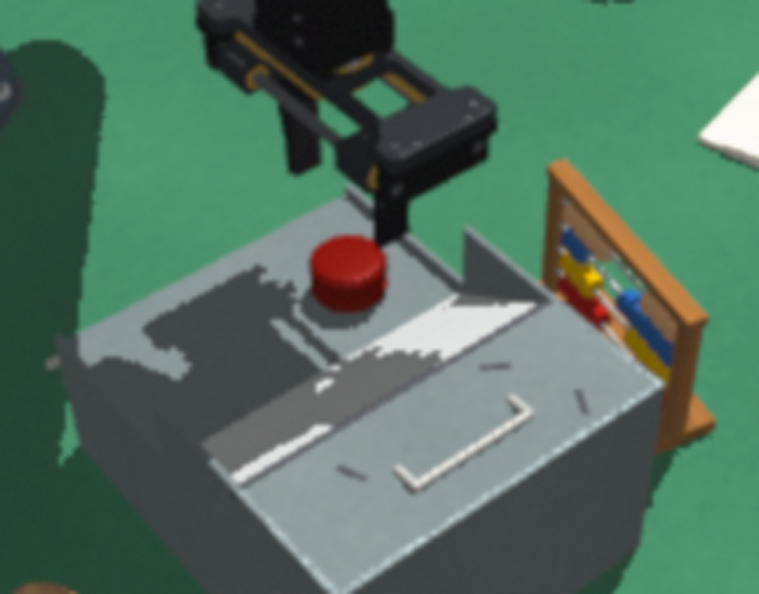

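View pics/wrist2.png

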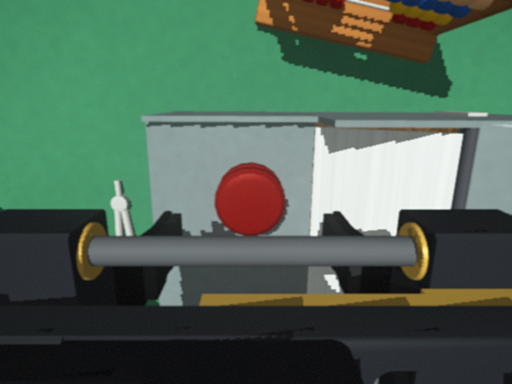

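Something needs checking here: in the scene view the fingertips at crop (300,165)/(390,240) look higher than I expected over the yo-yo at (348,265). I'll project the predicted fingertips into both views.

```bash
python3 - <<'E'
from h import *
from rig import *
st=read_state();p=np.array(st["position"]);R=np.array(st["tcp_rot"])
print(p)
for n in ["scene","wrist"]:
    c=capture(n); im=c["pixels"][:,:,::-1].copy()
    for sg in(-1,1):
        for a,b in((38,-9.5),(38,9.5),(53,9.5),(53,-9.5)):
            for z in (0,-.03):
                P=p+R@np.array([sg*a/1e3,b/1e3,z]); u=proj(c,P)[0]
                cv2.circle(im,tuple(int(round(v*16)) for v in u),12,(0,255,255) if z==0 else (255,255,0),-1,shift=4)
    if n=="scene": im=cv2.resize(im[100:280,130:360],None,fx=3.3,fy=3.3)
    cv2.imwrite(f"pics/{n}3.png",im)
E
```

```text
[0.5035983  0.06049207 0.13848972]
```

View pics/scene3.png

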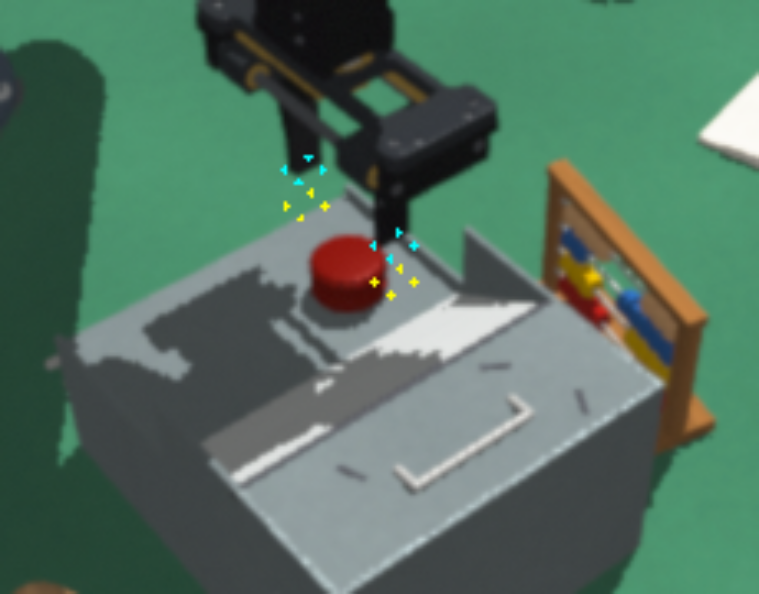

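View pics/wrist3.png

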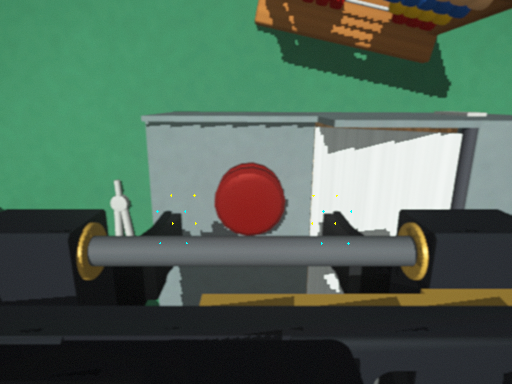

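In plan the predicted fingertips (yellow) line up, but in both cameras the visible finger ends sit nearer the cyan points, about 30 mm higher. The fingers look shorter than stated. I'll measure this more closely before descending.

```bash
python3 - <<'E'
from h import *
from rig import *
c=capture("scene"); im=c["pixels"][:,:,::-1]
z=cv2.resize(im[95:185,180:295],None,fx=6.5,fy=6.5,interpolation=cv2.INTER_CUBIC)
z=np.clip(z.astype(float)*1.8,0,255).astype(np.uint8)
st=read_state();p=np.array(st["position"]);R=np.array(st["tcp_rot"])
for h in(0,20,25,30,35,70,75,80):
  for sg in(-1,1):
    for a,b in((53,9.5),(53,-9.5),(38,9.5)):
        u=proj(c,p+R@np.array([sg*a,b,-h])/1e3)[0]; u=(u-[180,95]+.5)*6.5
        cv2.circle(z,(int(u[0]),int(u[1])),2,(0,255,255) if h<60 else (255,0,255),-1)
cv2.imwrite("pics/s4.png",z)
E
```

```text
(no output)
```

View pics/s4.png

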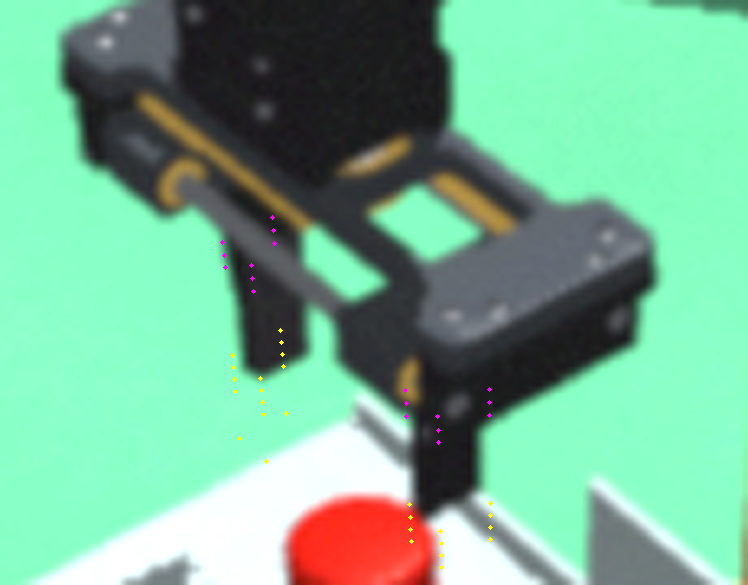

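The gripper body is where stated, but the visible fingers end about 35 mm short of the reported TCP. I'll descend in small steps and let the flap contact and force decide.

```bash
python3 -m crank '[[[0,0,1.2],[0,0,0]],[[0,0,1.2],[0,0,0]],[[0,0,0.8],[0,0,0]],[[0,0,0],[0,0,0]],[[0,0,0],[0,0,0]]]'
python3 - <<'E'
from rig import *
import cv2
for n in ["scene","wrist"]:
    c=capture(n); cv2.imwrite(f"pics/{n}5.png",c["pixels"][:,:,::-1])
print(read_state()["force"])
a=cv2.imread("pics/scene5.png")[100:240,160:340]; cv2.imwrite("pics/scene5z.png",cv2.resize(a,None,fx=4,fy=4,interpolation=cv2.INTER_CUBIC))
E
```

```text
time_s: 4.85
position: [0.5028, 0.0605, 0.1057]
tcp_rot: [[0.996, -0.089, 0.0], [-0.089, -0.996, -0.0], [0.0, -0.0, -1.0]]
force: [0.1, -0.1, -0.1]
opening: 0.873
[-0.2008489  -0.41509073  0.65155302]
```

View pics/scene5z.png

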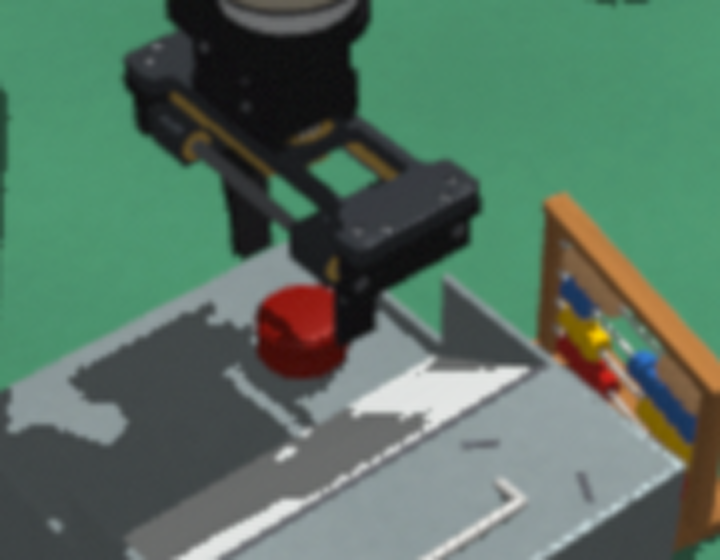

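View pics/wrist5.png

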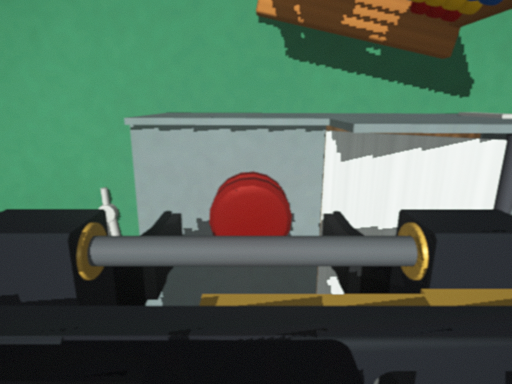

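No contact yet. Test: advance 12 mm in +x. If the fingers really reach the TCP height, the flap must start to open.

```bash
python3 -m crank '[[[0.4,0,0.1],[0,0,0]],[[0.4,0,0.1],[0,0,0]],[[0.4,0,0],[0,0,0]],[[0,0,0],[0,0,0]],[[0,0,0],[0,0,0]]]'
python3 - <<'E'
from rig import *
import cv2
for n in ["scene","wrist"]:
    c=capture(n); cv2.imwrite(f"pics/{n}6.png",c["pixels"][:,:,::-1])
print(read_state()["force"])
a=cv2.imread("pics/scene6.png")[100:240,160:340]; cv2.imwrite("pics/scene6z.png",cv2.resize(a,None,fx=4,fy=4,interpolation=cv2.INTER_CUBIC))
E
```

```text
time_s: 5.45
position: [0.5146, 0.0595, 0.1034]
tcp_rot: [[0.996, -0.089, -0.0], [-0.089, -0.996, 0.0], [-0.0, -0.0, -1.0]]
force: [0.1, 0.4, -0.2]
opening: 0.872
[ 0.53970858  0.34399564 -0.00285223]
```

View pics/scene6z.png

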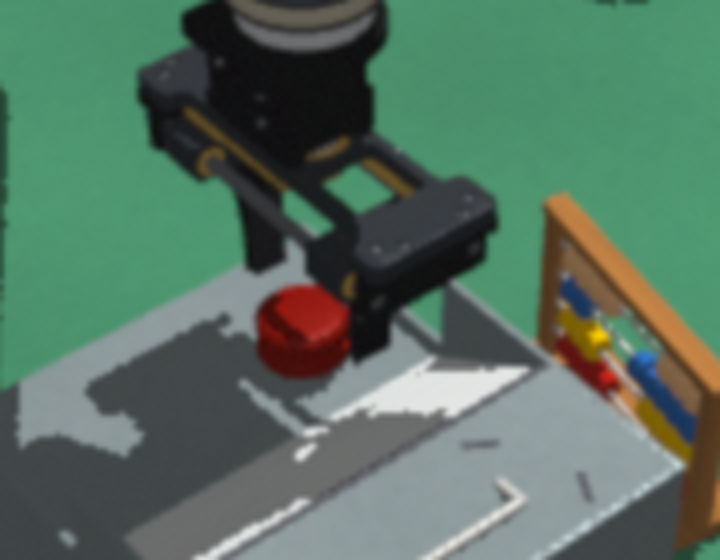

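View pics/wrist6.png

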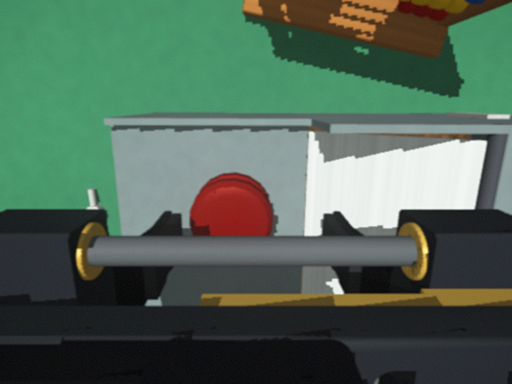

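No force and no flap motion, so the fingers really are short of the TCP. Before going lower I need to know where the gripper body is relative to the fingers, because it must clear the roof at 151 mm. I'll triangulate some gripper features from the scene and wrist views.

```bash
python3 - <<'E'
from h import *
from rig import *
st=read_state();p=np.array(st["position"]);R=np.array(st["tcp_rot"])
W=capture("wrist");S=capture("scene")
p0=np.array([.5033,.0605,.1383]);
def P(c,p):
    Rt=c["R"]@R; t=c["R"]@p+c["t"]; return c["camera_matrix"]@np.c_[Rt,t]
PW=P(W,p);PS=P(S,p0)
for nm,w,s in(("ringR",(421,250),(408,382)),("ringL",(90,250),(182,185)),("tipR(+x,-y?)",(337,213),(413,500)),("tipLinnertop",(178,213),(305,355))):
    s=np.array(s)/6.5+[180,95]-.5
    X=cv2.triangulatePoints(PW,PS,np.array(w,float).reshape(2,1),s.reshape(2,1)); X=(X[:3]/X[3]).ravel()
    e=[(lambda q:q[:2]/q[2])(M@np.r_[X,1]) for M in(PW,PS)]
    print(nm,np.round(X*1e3,1),np.round(e[0]-w,1),np.round(e[1]-s,1))
print("cam in tool mm",np.round((R.T@(-W["R"].T@W["t"]-p))*1e3,1), np.round(W["R"]@R,3))
E
python3 - <<'E'
import cv2
a=cv2.imread("pics/wrist6.png"); a=cv2.convertScaleAbs(a,alpha=2.5,beta=20)
cv2.imwrite("pics/w6b.png",cv2.resize(a,None,fx=1.5,fy=1.5,interpolation=cv2.INTER_CUBIC))
E
```

```text
ringR [ 49.1   4.7 -88.4] [-37.6  46.8] [5.3 0. ]
ringL [-80.2  -0.1 -76. ] [-28.4  18.9] [2.5 2.2]
tipR(+x,-y?) [ 37.5   1.2 -31.6] [-15.1  17.2] [2.8 0.2]
tipLinnertop [-40.6  -9.5 -33.1] [ 0.5 -0.4] [-0.1 -0. ]
cam in tool mm [  -1.3  -67.6 -195.8] [[ 1.    -0.001 -0.001]
 [ 0.001  0.969 -0.249]
 [ 0.001  0.249  0.969]]
```

View pics/w6b.png

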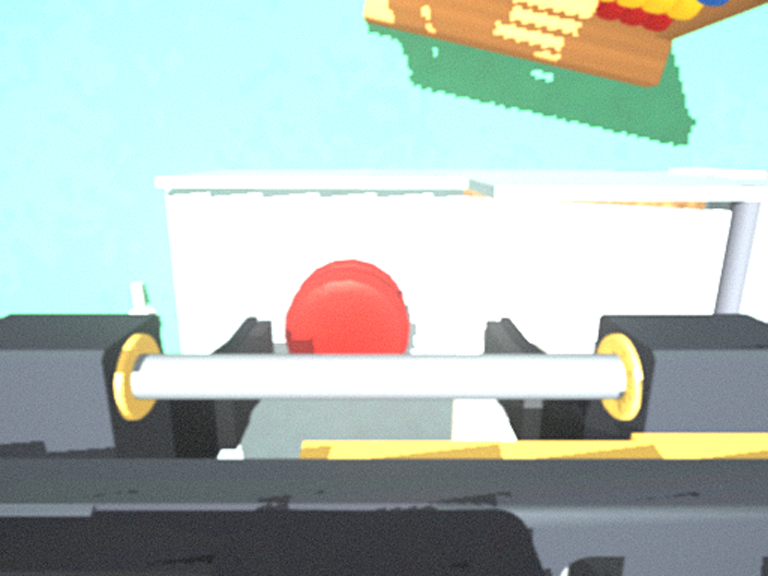

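```bash
python3 - <<'E'
from h import *
from rig import *
R=np.array(read_state()["tcp_rot"]);S=capture("scene");p0=np.array([.5033,.0605,.1383])
for nm,b,uv in(("front bottom right",-37.5,(636,342)),("front plate top right",-37.5,(655,245)),("front plate near",37.5,(425,340)),("rear ring side left bottom",37.5,(165,213)),("front inner bottom",37.5,(408,410)),("front inner b", 37.5,(340,360))):
    uv=np.array(uv)/6.5+[180,95]-.5
    f=lambda q:proj(S,p0+R@np.array([q[0],b,-q[1]])/1e3)[0]-uv
    r=least_squares(f,[90,70]); print(nm,np.round(r.x,1),r.cost)
E
```

```text
front bottom right [ 84.6 103.8] 1.90600023031977e-21
front plate top right [ 91.  142.3] 4.0389678347315804e-28
front plate near [ 84.3 144. ] 4.0389678347315804e-28
rear ring side left bottom [-39.7 112.9] 1.561464964907229e-23
front inner bottom [ 75.8 113.9] 2.3753940875016075e-20
front inner b [ 45.  111.7] 8.077935669463161e-26
```

This settles it: fingertips are at h≈33 mm and the body underside at h≈104 mm, which is 70 mm apart as specified. The whole gripper therefore sits about 33 mm higher along tool z than the reported TCP says. I'll aim for reported z ≈ 0.068 so the real tip is about 0.101. First I back off 10 mm to centre on the yo-yo, then descend.

```bash
python3 -m crank '[[[-0.5,0,0],[0,0,0]],[[-0.5,0,0],[0,0,0]],[[0,0,0],[0,0,0]],[[0,0,0.8],[0,0,0]],[[0,0,0.8],[0,0,0]],[[0,0,0.8],[0,0,0]],[[0,0,0],[0,0,0]],[[0,0,0],[0,0,0]]]'
python3 - <<'E'
from rig import *
import cv2
for n in ["scene","wrist"]:
    c=capture(n); cv2.imwrite(f"pics/{n}7.png",c["pixels"][:,:,::-1])
print(read_state()["force"])
a=cv2.imread("pics/scene7.png")[100:240,160:340]; cv2.imwrite("pics/scene7z.png",cv2.resize(a,None,fx=4,fy=4,interpolation=cv2.INTER_CUBIC))
E
```

```text
time_s: 6.5
position: [0.5043, 0.0604, 0.0789]
tcp_rot: [[0.996, -0.089, -0.001], [-0.089, -0.996, 0.0], [-0.001, -0.0, -1.0]]
force: [0.2, 0.6, -0.4]
opening: 0.877
[ 0.58428508 -0.14233205 -0.44100583]
```

View pics/scene7z.png

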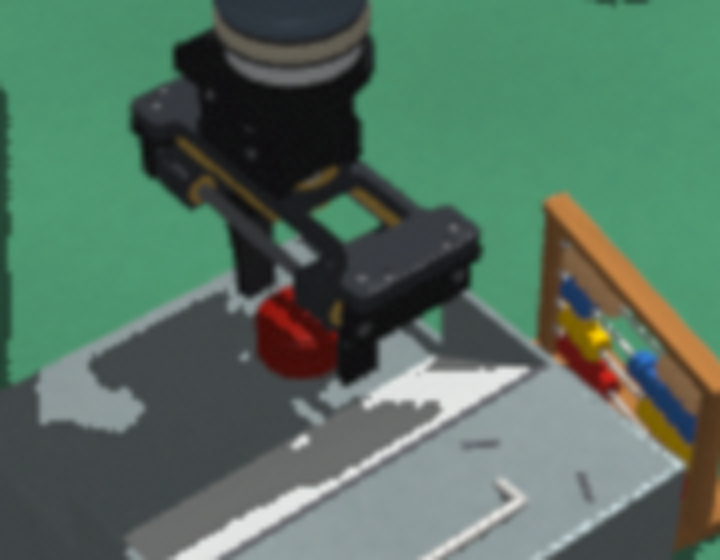

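View pics/wrist7.png

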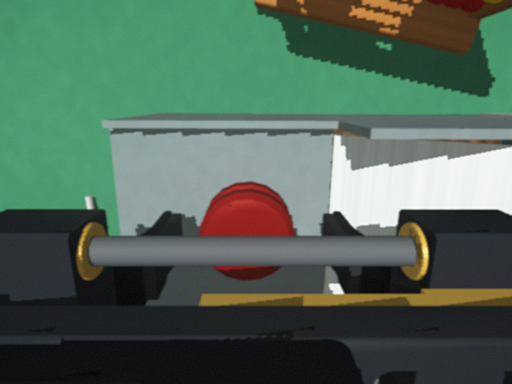

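The yo-yo (200–294 px) sits between the fingertips (178 and 325) with clearance on both sides. Lower 9 mm more, then advance 35 mm.

```bash
python3 -m crank '[[[0,0,0.5],[0,0,0]],[[0,0,0.4],[0,0,0]],[[0,0,0],[0,0,0]],[[0.5,0,0],[0,0,0]],[[0.5,0,0],[0,0,0]],[[0.5,0,0],[0,0,0]],[[0.5,0,0],[0,0,0]],[[0.5,0,0],[0,0,0]],[[0.5,0,0],[0,0,0]],[[0.5,0,0],[0,0,0]],[[0,0,0],[0,0,0]],[[0,0,0],[0,0,0]]]'
python3 - <<'E'
from rig import *
import cv2
for n in ["scene","wrist"]:
    c=capture(n); cv2.imwrite(f"pics/{n}8.png",c["pixels"][:,:,::-1])
print(read_state()["force"])
a=cv2.imread("pics/scene8.png")[100:240,160:340]; cv2.imwrite("pics/scene8z.png",cv2.resize(a,None,fx=4,fy=4,interpolation=cv2.INTER_CUBIC))
E
```

```text
time_s: 7.8
position: [0.5403, 0.0572, 0.0706]
tcp_rot: [[0.996, -0.089, 0.002], [-0.089, -0.996, -0.0], [0.002, 0.0, -1.0]]
force: [-0.4, 0.5, 1.3]
opening: 0.874
[0.70134925 0.88905255 0.32459539]
```

View pics/scene8z.png

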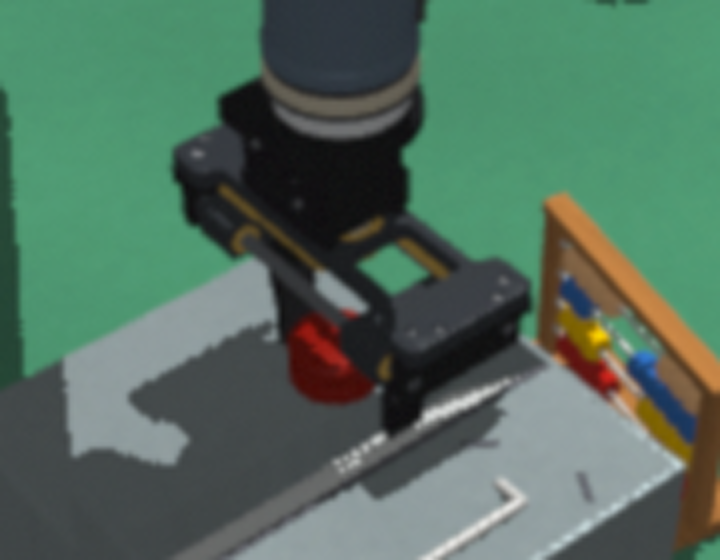

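View pics/wrist8.png

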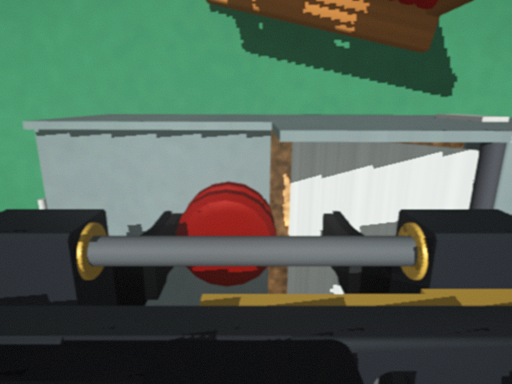

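Working: the flap is open (cork strip visible at columns 272–290) and the rear finger touches the yo-yo, whose front is at the shelf edge. Continue 22 mm.

```bash
python3 -m crank '[[[0.4,0,0],[0,0,0]],[[0.4,0,0],[0,0,0]],[[0.4,0,0],[0,0,0]],[[0.4,0,0],[0,0,0]],[[0.3,0,0],[0,0,0]],[[0.3,0,0],[0,0,0]],[[0,0,0],[0,0,0]],[[0,0,0],[0,0,0]]]'
python3 - <<'E'
from rig import *
import cv2
for n in ["scene","wrist"]:
    c=capture(n); cv2.imwrite(f"pics/{n}9.png",c["pixels"][:,:,::-1])
print(read_state()["force"])
a=cv2.imread("pics/scene9.png")[100:240,160:340]; cv2.imwrite("pics/scene9z.png",cv2.resize(a,None,fx=4,fy=4,interpolation=cv2.INTER_CUBIC))
E
```

```text
time_s: 8.7
position: [0.5614, 0.0553, 0.0704]
tcp_rot: [[0.996, -0.089, 0.0], [-0.089, -0.996, -0.0], [0.0, 0.0, -1.0]]
force: [-2.9, 0.3, 0.4]
opening: 0.872
[-2.17201289  0.16679069 -0.56341415]
```

View pics/scene9z.png

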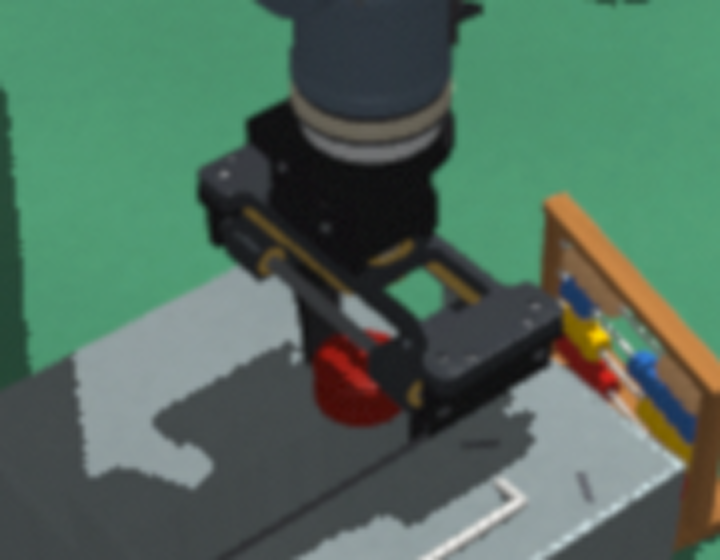

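View pics/wrist9.png

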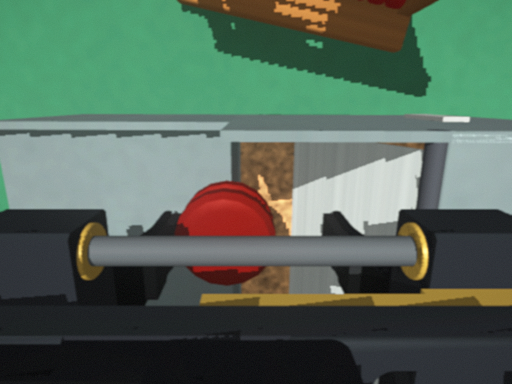

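The yo-yo's centre is just short of the shelf edge (226 vs ~235), the flap is well open, and reaction is about 3 N. Push 6 mm more.

```bash
python3 -m crank '[[[0.2,0,0],[0,0,0]],[[0.2,0,0],[0,0,0]],[[0.2,0,0],[0,0,0]],[[0,0,0],[0,0,0]],[[0,0,0],[0,0,0]],[[0,0,0],[0,0,0]]]'
python3 - <<'E'
from rig import *
import cv2
for n in ["scene","wrist"]:
    c=capture(n); cv2.imwrite(f"pics/{n}10.png",c["pixels"][:,:,::-1])
print(read_state()["force"])
E
```

```text
time_s: 9.4
position: [0.5675, 0.0548, 0.0705]
tcp_rot: [[0.996, -0.089, 0.0], [-0.089, -0.996, -0.0], [0.0, 0.0, -1.0]]
force: [-3.0, 0.9, 0.4]
opening: 0.871
[-3.25556654  1.27791077 -0.04511962]
```

View pics/wrist10.png

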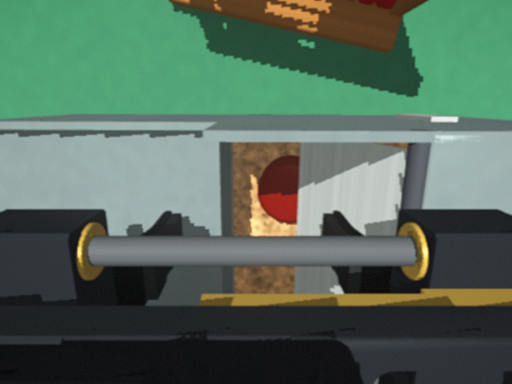

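The yo-yo has fallen onto the cork floor (red at (285,190), partly under the flap). Retreat along -x to let the flap down, then rise.

```bash
python3 -m crank '[[[-0.6,0,0],[0,0,0]],[[-0.6,0,0],[0,0,0]],[[-0.6,0,0],[0,0,0]],[[-0.6,0,0],[0,0,0]],[[-0.6,0,0],[0,0,0]],[[-0.6,0,0],[0,0,0]],[[-0.6,0,0],[0,0,0]],[[-0.6,0,0],[0,0,0]],[[-0.6,0,0],[0,0,0]],[[-0.6,0,0],[0,0,0]],[[-0.6,0,0],[0,0,0]],[[-0.4,0,0],[0,0,0]]]'
python3 -m crank '[[[-0.3,0,0],[0,0,0]],[[0,0,-1],[0,0,0]],[[0,0,-2],[0,0,0]],[[0,0,-3],[0,0,0]],[[0,0,-3],[0,0,0]],[[0,0,-3],[0,0,0]],[[0,0,-3],[0,0,0]],[[-2,0,-1],[0,0,0]],[[-2,0,0],[0,0,0]],[[0,0,0],[0,0,0]],[[0,0,0],[0,0,0]]]'
python3 - <<'E'
from rig import *
import cv2
for n in ["scene","wrist","top"]:
    c=capture(n); cv2.imwrite(f"pics/{n}11.png",c["pixels"][:,:,::-1])
print(read_state()["force"])
a=cv2.imread("pics/scene11.png")[130:330,110:370]; cv2.imwrite("pics/scene11z.png",cv2.resize(a,None,fx=2.9,fy=2.9,interpolation=cv2.INTER_CUBIC))
E
```

```text
time_s: 10.7
position: [0.4967, 0.0611, 0.0703]
tcp_rot: [[0.996, -0.089, -0.001], [-0.089, -0.996, 0.0], [-0.001, -0.0, -1.0]]
force: [-0.1, -0.0, -0.7]
opening: 0.877
time_s: 11.8
position: [0.4554, 0.0648, 0.2311]
tcp_rot: [[0.996, -0.089, 0.002], [-0.089, -0.996, -0.0], [0.002, -0.0, -1.0]]
force: [0.7, -0.3, -0.1]
opening: 0.873
[ 0.32059287  0.88694841 -0.30109819]
```

View pics/scene11z.png

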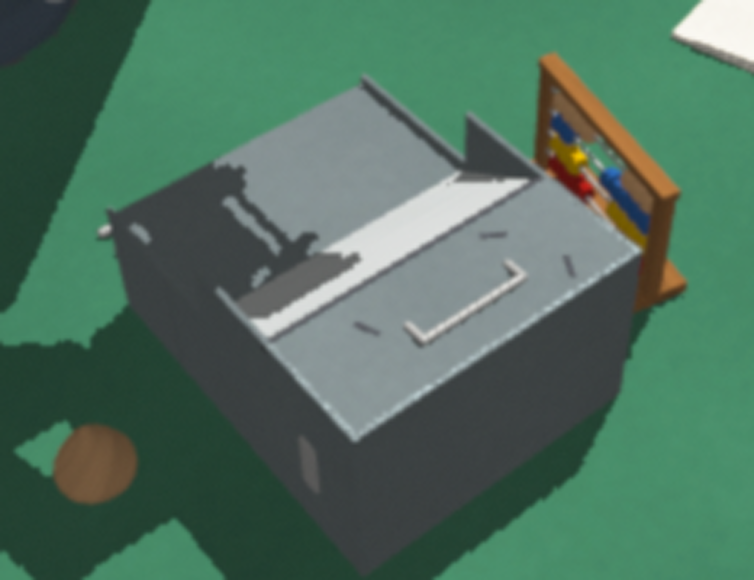

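View pics/wrist11.png

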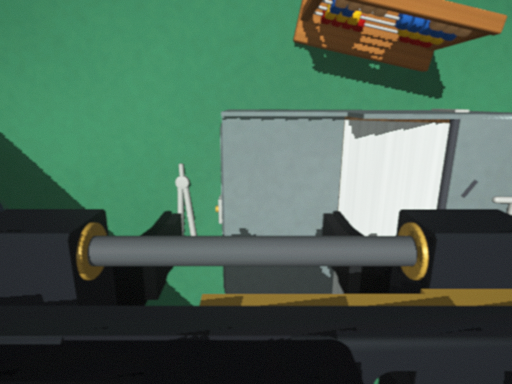

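View pics/top11.png

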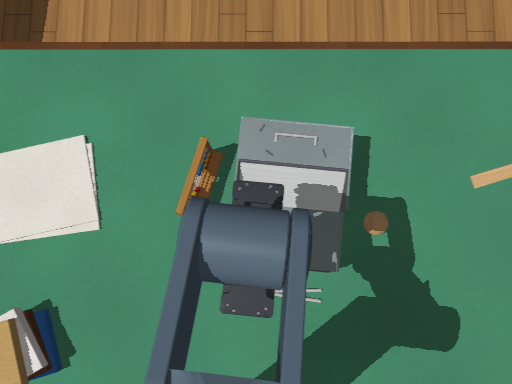

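The flap is shut, with its edge back on the shelf edge, and the shelf is empty. The top (376,223), abacus and compass are where they began, and the arm is clear and unloaded.

```bash
python3 -c "
from rig import bot
print(bot.hand_in())"
```

```text
the job is handed in; nothing more can be done
None
```

The yo-yo is in the tin box, the flap has fallen shut again, and the job is handed in. Robot time was about 12 s of the 34 s allowed. No verdict is reported on hand-in.

**What I did:** I lined the jaws up with the box's x axis, opened them to about 76 mm and lowered them around the yo-yo. The front finger pushed the flap open, with about 3 N of reaction. The rear finger pushed the yo-yo squarely along the shelf until it dropped over the edge. I then backed off so the flap closed, and raised the arm clear.

**Last checks:**
- **Yo-yo:** the wrist view before I backed off showed it on the cork floor, partly behind the open flap. After the flap shut, the shelf was empty in the scene and wrist views. I could not see it inside the shut box.
- **Flap:** the scene and wrist pictures show it shut. I judged this by eye and did not measure its angle.
- **Bystanders:** the top, abacus and compass look to be where they started. The arm hides part of the compass in the last top view.
- **Arm:** clear of everything, with force readings only at noise level.

**Disagreement found:** the reported TCP height did not match the pictures. Both cameras put the real fingertips about 33 mm above it, and a test push at the nominal height touched nothing. I therefore worked at a reported height of about 0.070 m, which puts the real tips at about 0.103 m.

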